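# Drive the stuck resin plug out of its casting tube

## Robot

A 6-joint arm with a two-finger parallel gripper is mounted at the origin on a cart in front of the work surface, level with it; the furniture and walls round the work are solid. World frame = base frame: x ahead of the robot, y to its left, z up, the work surface at z = 0. Lengths are in mm, angles in degrees, forces in N, time in s.
With the tool pointing down it reaches from about 225 to 725 mm from the base axis. Payload 3.1 kg.
Tool frame: the origin (TCP) lies on the front face of the gripper's body, between the roots of the fingers; the fingertips stand 73 mm ahead of it and the grasp point (between the pads) lies 54 mm ahead of it (arm.nose_length is the distance from the TCP to the fingertips, in mm); z points along the fingers, y is the direction in which the jaws open and shut (so a half turn about z gives the same grasp; the last joint's range is limited). The gripper opens to 85 mm and grips with 20 to 120 N. Pads are 22 mm wide; open, the fingers measure 114 mm over their backs; the gripper's body (76 mm by 85 mm) begins 54 mm behind the grasp point. The pads swing forward as they close: fully open they stand 13 mm farther back than shut.
Start: joints at [62.177, 2.75, 5.684, 92.934, 0, 82.678], TCP at [183.869, 491.742, 303.912] pointing down, gripper open.
Joint ranges: [-166.93, 166.93], [-56.73, 111.36], [-69.38, 81.34], [-121.58, 131.49], [-85.45, 84.26], [-180, 180]. Speed limits (degrees/s): [159.86, 159.86, 180, 180, 180, 180].

## Interface

Orientations are given as a 3x3 rotation matrix whose columns are the frame's x, y, z axes.
In Python, from station import read_state, camera, camera_model, finish_job, models, arm gives the robot as it stands.
- The arm moves only by the tool apply_moves, never from a script. Its argument "steps" is one flat list of numbers, 7 for each row, row after row: the shift along the tool's x, y, z in mm, then the turn, a rotation vector about the tool's x, y, z in rad, then the finger opening in mm, from 0 to 85.4. In form: [dx, dy, dz, ax, ay, az, jaw, dx, dy, dz, ax, ay, az, jaw, ...]. A call has 1 to 12 rows; each row shifts and turns the commanded pose from where the row before left it, along the tool's axes as they then stand; what a row does not reach is not made up. A row lasts 1/12 s, in which the tool goes at most 41.7 mm and 7.16 degrees, less where a joint would pass 70% of its speed; a pose out of reach is approached as far as the arm can. A call is refused whole if a number of a shift passes 41.7 or a number of a turn 0.125, either way. A call with a gripper value outside its range is refused whole. The fingers move at their own pace and stop on an object; "squeeze" is the grip in N (left out, the last holds). Time passes only in rows, so rows that do not move let the fingers close. It gives the time, the measured TCP pose, the force and the opening at its end, in the units of the state.
- read_state(): the state, without advancing time (a new reading comes with each control period).
- camera(name): name is "scene" or "side" or "wrist"; returns the picture (480x640x3 uint8, red, green, blue); there is no depth.
- camera_model(name): a dict with "mtx" (3x3 intrinsics, pixels), "k1" (the pictures are not rectified: a ray, as slopes to the right and down, at radius r is drawn at 1 + k1 r^2 times it, then the intrinsics apply), "world_to_cam" (4x4, takes a point from world to camera coordinates). Camera axes: x right, y down, z forward; pixel columns grow to the right and rows downward; lengths in mm; the calibration is good to about 2 mm. A picture is of the moment at which its call begins: read the wrist's pose just before it. camera_model takes no time and is no camera call; for the wrist camera it gives the pose at the moment of the call.
- finish_job(): hands the job in, once; it reports no verdict.
Trained networks look in the newest picture that a camera, given by its name, has taken for a name from the list of things; names that differ only in an ending like _2 or _b are one class to them, and where a whole thing is asked for, a point or a joint stands for the part that bears it (a point fixed in the world has none). Each returns a list of dicts, best first, with "conf" (0 to 1); they miss things now and then, are a little off and sometimes report something else, mostly with a low value. They report only what shows in the picture. A call takes as long as a camera call.
- models.look_for(camera, target): "point" ([column, row] in pixels, amid what is visible of it).
The state is a dict: "t": time; "joint_pos": joint angles; "qvel": joint speeds; "effort": joint torques, N m; "tcp_pos": TCP position; "tool_rot": TCP orientation; "ft_force": force on the tool from outside, world axes, zero at the start; "wrist_torque": the same for the moment, N m; "opening": finger opening in mm.
Only numpy, scipy, OpenCV 4.12 (cv2) and the standard library are available. Lean on these libraries where they do the work, as an engineer would, in place of code of your own. Each camera call takes 0.05 s, during which the arm holds its last target.

## Task

The amber resin plug has stuck in its casting tube. Take the red-handled drift rod out of its wooden block, push it down through the mouth of that tube until the plug drops into the catch tray below and the rod's wide flange sits down on the tube's mouth, and leave the rod standing in the tube. Leave the green plug where it is in the other tube.

Things in the scene. Friction and masses are not known exactly. Their poses are not given: they have to be found in the camera images.
- drift_grip (a point): Drift rod, upright in a loose hole of a pale fixed wooden block (76x76x70 mm), hanging by its flange. Round red handle 24 mm thick, 48 mm tall; dark flange 60 mm wide, 8 mm thick; then a steel rod 18 mm thick, 65 mm long. ~160 g. Point: handle centre, 24 mm above the flange's top, 32 mm above its underside, 97 mm above the rod's end. z: up the rod. Lift it 65 mm to clear the block.
- amber_mouth (a point): Centre of the open top of the aluminium tube with the amber plug, 120 mm above the bench; z up along the bore. Mouth 48 mm wide inside, narrowing over 14 mm to a 36 mm bore; tube's open lower end 58 mm above the bench, over a white tray (inside 64x68 mm, floor 10 mm above the bench). Sprung pads 34 to 50 mm below the mouth pinch the plug. Fixed stand, base 90x122 mm, one of two alike.
- amber_plug (a point): Centre of the amber (orange) resin plug, 33 mm in diameter, 30 mm tall, 35 g, small white disc on top. At the start it is stuck upright in the bore, its top 22 mm below the mouth. It takes about 6 to 10 N downwards near its middle to drive it, up to 18 N off-centre; after about 30 mm it is free of the pads and falls into the tray.
- green_plug (a point): Centre of the green resin plug, same size, stuck in the same way in the tube of the other, identical stand (same heights); to be left alone.

How it is judged:
By the outcome, as a careful person would: the job done as asked, in the order asked, and still so for the second after the job is handed in, with the robot touching nothing.
It also fails if it takes over 38 s, if anything falls off the work surface, if the arm or the gripper's body presses on something with over 40 N, if the wrist force passes 120 N, or if a joint passes its speed limit or range.

## Working session

There is one attempt and no reset: what is moved stays moved. The work goes in short steps, Python scripts to look and compute and a tool call to move; the robot and the scene stay as the last step left them, time stands still between calls to the robot, and variables do not carry over. Pictures are saved under pics/ and viewed, and the job is handed in when it is done.

Besides the shell and the picture viewer there is one more tool, called by a JSON object that holds its "api" and its "payload". apply_moves: Moves the arm, as the interface text tells. Its arguments: {"type":"object","properties":{"steps":{"type":"array"},"squeeze":{"type":"number"}},"required":["steps"]}

```bash
mkdir -p pics; cat > h.py <<'E'
import numpy as np,cv2
from station import read_state,camera,camera_model,finish_job,models,arm
def snap(n,f):
    im=camera(n); cv2.imwrite('pics/'+f,im[:,:,::-1]); return im
def ray(m,uv):
    K=np.array(m['mtx']);k1=m['k1'];T=np.array(m['world_to_cam'])
    d=np.array([k1,0,0,0,0.])
    p=cv2.undistortPoints(np.array([[uv]],float),K,d)[0,0]
    R=T[:3,:3];c=-R.T@T[:3,3];v=R.T@np.array([p[0],p[1],1]);return c,v/np.linalg.norm(v)
def tri(rs):
    A=0;b=0
    for c,v in rs:
        P=np.eye(3)-np.outer(v,v);A=A+P;b=b+P@c
    x=np.linalg.solve(A,b);return x,[np.linalg.norm((np.eye(3)-np.outer(v,v))@(x-c)) for c,v in rs]
def atz(r,z):
    c,v=r;return c+v*(z-c[2])/v[2]
def proj(m,p):
    T=np.array(m['world_to_cam']);q=T[:3,:3]@np.array(p,float)+T[:3,3];s=q[:2]/q[2]
    s=s*(1+m['k1']*(s@s));K=np.array(m['mtx']);return K[:2,:2]@s+K[:2,2]
E
python3 - <<'E'
from h import *
names=['drift_grip','amber_mouth','amber_plug','green_plug']
R={n:[] for n in names}
for c in ['scene','side','wrist']:
    m=camera_model(c);snap(c,c+'1.png')
    for n in names:
        r=models.look_for(c,n)
        print(c,n,[(np.round(q['point'],1).tolist(),round(q['conf'],2)) for q in r[:3]])
        if r and c!='wrist': R[n].append(ray(m,r[0]['point']))
        if r and c=='wrist': print('  wrist ray',np.round(atz(ray(m,r[0]['point']),100),1))
for n in names:
    if len(R[n])>1: x,e=tri(R[n]);print(n,x.round(1),np.round(e,1))
s=read_state();print(s)
E
```

```text
scene drift_grip [([389.4, 185.0], 0.81)]
scene amber_mouth [([339.3, 285.7], 0.74)]
scene amber_plug [([340.0, 253.4], 0.73)]
scene green_plug [([219.2, 357.7], 0.77)]
side drift_grip []
side amber_mouth [([337.4, 272.1], 0.69)]
side amber_plug []
side green_plug []
wrist drift_grip []
wrist amber_mouth []
wrist amber_plug []
wrist green_plug []
amber_mouth [471.9  54.6 125. ] [12.4 12.4]
{'t': 0.75, 'joint_pos': array([6.21787389e+01, 2.74802858e+00, 5.68598070e+00, 9.29323274e+01,
       1.28131136e-03, 8.26781982e+01]), 'qvel': array([-0.02798439, -0.02823381,  0.0165384 , -0.01676942,  0.04349335,
        0.07351344]), 'effort': array([ 4.37986910e-04, -3.38544238e+01,  3.20098686e+01,  4.85121800e-04,
        7.50788922e-05,  1.77299892e-06]), 'tcp_pos': array([183.86118202, 491.76429188, 303.95089362]), 'tool_rot': array([[-9.36675494e-01,  3.50198540e-01,  2.60393033e-05],
       [ 3.50198541e-01,  9.36675489e-01,  9.72595273e-05],
       [ 9.66976729e-06,  1.00219542e-04, -9.99999995e-01]]), 'ft_force': array([-1.10124484,  0.15774514,  0.75704217]), 'wrist_torque': array([-0.03208682,  0.05923196, -0.06973036]), 'opening': 85.01394027657969}
```

View pics/scene1.png

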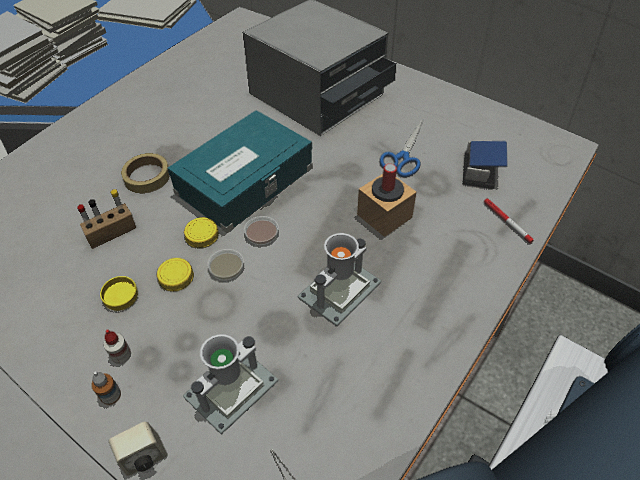

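View pics/side1.png

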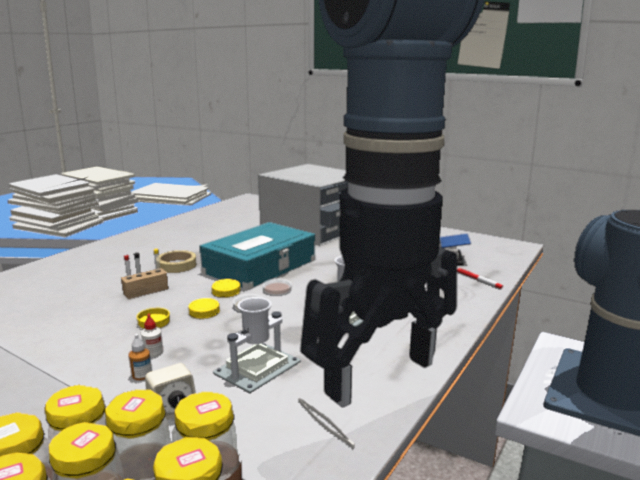

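View pics/wrist1.png

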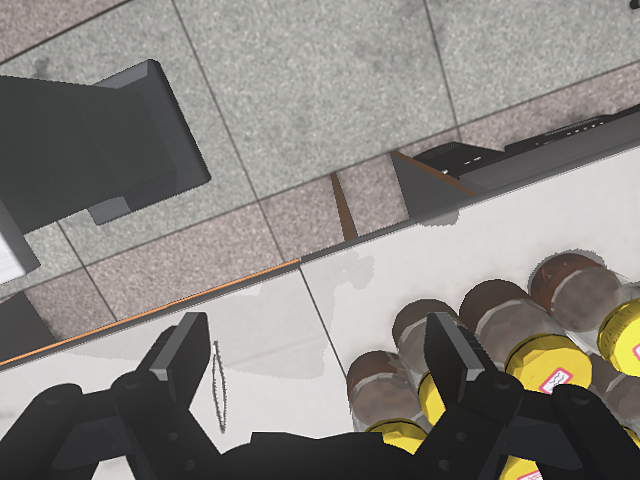

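Scene: rod and block at about (389,185), amber tube mouth at (341,243), green tube mouth at (220,350). The side view has the arm hiding the rod and amber tube, and the wrist view sees neither. I'll get rough positions from the scene view before moving.

```bash
python3 - <<'E'
from h import *
m=camera_model('scene')
for n,uv,z in [('handle top',(389,168),126),('flange',(388,189),78),('block bottom front',(386,233),0),('amber mouth',(341,243),120),('amber plug top',(341,254),98),('green mouth',(220,350),120),('posts a',(320,282),100),('amb base',(335,322),0),('amb base R',(380,281),0),('amb base L',(299,296),0),('cabinet',(322,128),0),('tealbox corner',(222,222),0),('scissors',(400,165),5)]:
    print(n,atz(ray(m,uv),z).round(1))
print('cam',ray(m,(320,240)))
w=camera_model('wrist');s=read_state()
c,v=ray(w,(320,240));R=s['tool_rot'];print('wristcam in tool',R.T@(c-s['tcp_pos']),R.T@v, w['mtx'],w['k1'],m['k1'])
print([a for a in dir(arm) if a[0]!='_'])
E
```

```text
handle top [ 534.6 -213.1  126. ]
flange [ 530.6 -210.7   78. ]
block bottom front [ 508.  -178.9    0. ]
amber mouth [508.1 -24.3 120. ]
amber plug top [505.1 -20.8  98. ]
green mouth [534.3 232.7 120. ]
posts a [499.   45.3 100. ]
amb base [473.4  38.9   0. ]
amb base R [457.5 -76.9   0. ]
amb base L [554.3  31.9   0. ]
cabinet [ 790.3 -363.7    0. ]
tealbox corner [780.2 -19.1  -0. ]
scissors [ 581.4 -354.2    5. ]
cam (array([189.91039928, 464.54444374, 812.57699662]), array([ 0.38378867, -0.52194016, -0.76176422]))
wristcam in tool [ 8.16160514e+01 -7.83248745e-03 -7.01178502e+01] [-0.31829899  0.00797846  0.9479568 ] [[378.21736726   0.         316.61617981]
 [  0.         378.21736726 239.88921144]
 [  0.           0.           1.        ]] -0.042729381690370986 -0.16857985445390136
['IKError', 'nose_length']
```

{"api": "apply_moves", "payload": {"steps": [-13, -11, 0, 0, 0, 0, 85, -27, -23, 0, 0, 0, 0, 85, -27, -23, 0, 0, 0, 0, 85, -27, -23, 0, 0, 0, 0, 85, -27, -23, 0, 0, 0, 0, 85, -27, -23, 0, 0, 0, 0, 85, -27, -23, 0, 0, 0, 0, 85, -27, -23, 0, 0, 0, 0, 85, -27, -23, 0, 0, 0, 0, 85, -27, -23, 0, 0, 0, 0, 85], "squeeze": 110}}

```text
t: 1.58
tcp_pos: [347.8, 196.4, 304.2]
tool_rot: [[-0.937, 0.35, 0.001], [0.35, 0.937, 0.0], [-0.001, 0.001, -1.0]]
ft_force: [-0.3, 0.4, 0.5]
opening: 85.0
```

{"api": "apply_moves", "payload": {"steps": [-27, -23, 0, 0, 0, 0, 85, -27, -23, 0, 0, 0, 0, 85, -27, -23, 0, 0, 0, 0, 85, -27, -23, 0, 0, 0, 0, 85, -27, -23, 0, 0, 0, 0, 85, -27, -23, 0, 0, 0, 0, 85, -27, -23, 0, 0, 0, 0, 85, -27, -23, 0, 0, 0, 0, 85, -27, -23, 0, 0, 0, 0, 85, -27, -23, 0, 0, 0, 0, 85, 0, 0, 0, 0, 0, 0, 85]}}

```text
t: 2.5
tcp_pos: [521.8, -117.4, 302.1]
tool_rot: [[-0.935, 0.355, -0.0], [0.355, 0.935, -0.003], [-0.001, -0.002, -1.0]]
ft_force: [-0.4, 0.5, -0.3]
opening: 85.2
```

```bash
python3 - <<'E'
from h import *
names=['drift_grip','amber_mouth','amber_plug','green_plug']
s=read_state();print(s['t'],s['tcp_pos'].round(1),s['tool_rot'].round(3).tolist(),s['qvel'].round(1))
for c in ['wrist','scene','side']:
    m=camera_model(c);snap(c,c+'2.png')
    for n in names:
        r=models.look_for(c,n)
        print(c,n,[(np.round(q['point'],1).tolist(),round(q['conf'],2)) for q in r[:2]], [atz(ray(m,q['point']),{'d':102,'a':120,'g':98}[n[0]]).round(1) for q in r[:1]])
print(read_state()['t'])
E
```

```text
2.5 [ 521.8 -117.4  302.1] [[-0.935, 0.355, -0.0], [0.355, 0.935, -0.003], [-0.001, -0.002, -1.0]] [ 3.4 -3.5 -3.   4.6  3.3  2.9]
wrist drift_grip [([214.5, 268.4], 0.8), ([438.8, 159.9], 0.53)] [array([ 523.8, -203.8,  102. ])]
wrist amber_mouth [([413.7, 145.1], 0.75)] [array([486.1, -36.8, 120. ])]
wrist amber_plug [([437.8, 158.0], 0.56)] [array([499.7, -24.2, 120. ])]
wrist green_plug [] []
scene drift_grip [([386.8, 188.4], 0.9)] [array([ 522. , -188.7,  102. ])]
scene amber_mouth [([342.5, 283.9], 0.93), ([218.8, 358.3], 0.34)] [array([460.9,  40.3, 120. ])]
scene amber_plug [([340.4, 250.5], 0.45), ([218.0, 355.1], 0.39)] [array([500.1, -11.1, 120. ])]
scene green_plug [([219.3, 359.8], 0.54)] [array([535.5, 237.8,  98. ])]
side drift_grip [([379.9, 248.7], 0.72)] [array([ 502.3, -153.1,  102. ])]
side amber_mouth [([347.4, 302.3], 0.81)] [array([409.8, 150.7, 120. ])]
side amber_plug [] []
side green_plug [] []
3.25
```

View pics/wrist2.png

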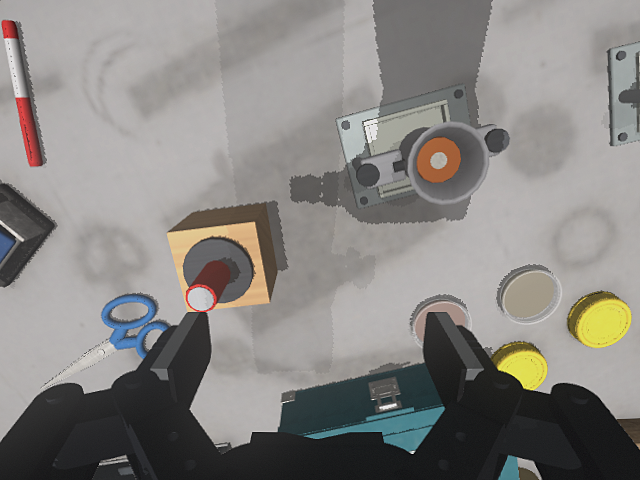

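```bash
python3 - <<'E'
import cv2
a=cv2.imread('pics/scene2.png')[140:340,270:470];b=cv2.imread('pics/side2.png')[200:350,300:450]
cv2.imwrite('pics/c2.png',cv2.hconcat([cv2.resize(a,(400,400),interpolation=2),cv2.resize(b,(400,400),interpolation=2)]))
E
```

```text
(no output)
```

View pics/c2.png

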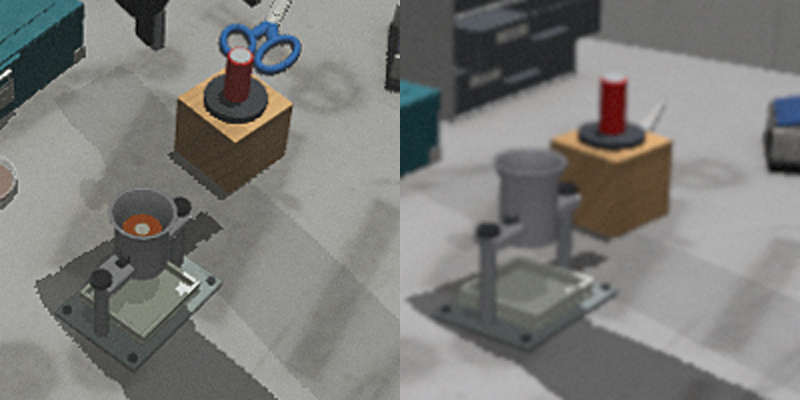

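```bash
python3 - <<'E'
from h import *
w=cv2.imread('pics/wrist2.png')
cv2.imwrite('pics/w2z.png',cv2.hconcat([cv2.resize(w[220:320,160:260],(400,400),interpolation=2),cv2.resize(w[110:210,395:495],(400,400),interpolation=2)]))
s,d,wr=[camera_model(c) for c in('scene','side','wrist')]
for n,a,b,z in [('top',(389.5,167),(379.9,229.6),126),('mouth',(341.5,245.5),(349,260),120),('flange',(387.6,190),(379.5,249.5),78),('postL',(320.5,279),(333,286.5),0),('postR',(361,243.5),(363,270.5),0)]:
    x,e=tri([ray(s,a),ray(d,b)]);print(n,x.round(1),np.round(e,1),proj(wr,x).round(1), atz(ray(s,a),z)[:2].round(1),atz(ray(d,b),z)[:2].round(1))
print(read_state()['tcp_pos'])
E
```

```text
top [ 537.4 -220.8  121.2] [0.3 0.3] [189.9 304.8] [ 535.3 -215.9] [ 530.5 -207.4]
mouth [505.6 -22.3 117.5] [0.1 0.1] [433.4 171.3] [504.5 -20.5] [502.3 -16.7]
flange [ 529.9 -208.2   77.9] [0. 0.] [215.2 268.5] [ 529.9 -208. ] [ 529.7 -207.9]
postL [511.9  26.7  77.2] [0.2 0.2] [481.1 149.4] [545.5 -19.4] [ 601.8 -122.4]
postR [498.9 -71.3  79.7] [0.3 0.3] [356.5 178.1] [ 532.3 -129.7] [ 589.9 -244.6]
[ 519.61359551 -111.89702234  304.01433721]
```

View pics/w2z.png

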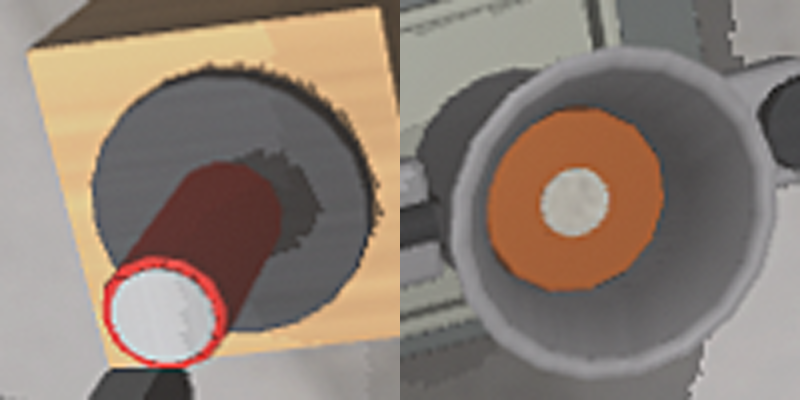

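```bash
python3 - <<'E'
from h import *
wr=camera_model('wrist');w=snap('wrist','wrist3.png')[:,:,::-1]
print(read_state()['tcp_pos'],read_state()['t'])
cv2.imwrite('pics/w3z.png',cv2.hconcat([cv2.resize(w[220:320,140:240],(400,400),interpolation=2),cv2.resize(w[115:215,385:485],(400,400),interpolation=2)]))
E
```

```text
[ 519.63867349 -111.96834927  303.94193556] 3.3
```

View pics/w3z.png

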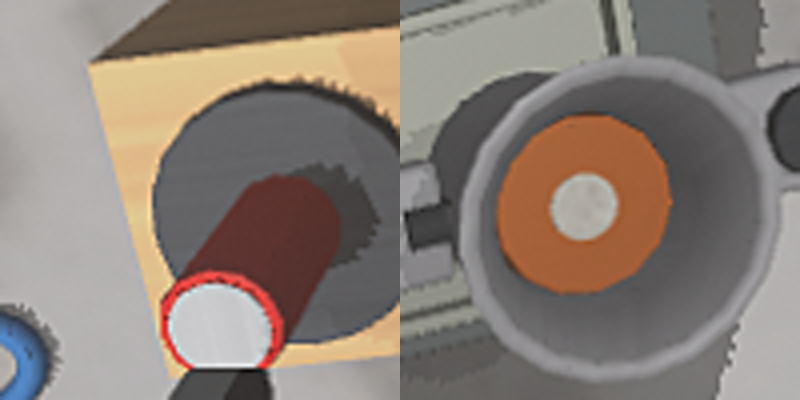

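```bash
python3 - <<'E'
from h import *
s,d,wr=[camera_model(c) for c in('scene','side','wrist')]
for n,a,b,c,z in [('top',(389.5,167),(379.9,229.6),(195.5,302),126),('mouth',(341.5,245.5),(349,260),(439.8,169.3),120),('flange',(387.6,190),(379.5,249.5),(212.8,273),78)]:
    rs=[ray(s,a),ray(d,b),ray(wr,c)]
    x,e=tri(rs);print(n,x.round(1),np.round(e,1),'s+w',tri([rs[0],rs[2]])[0].round(1),tri([rs[1],rs[2]])[0].round(1),[atz(r,z)[:2].round(1) for r in rs])
print(atz(ray(wr,(431.2,166.8)),98))
print(read_state()['tool_rot'].round(4))
E
```

```text
top [ 535.4 -215.9  123.7] [1.7 1.1 1.3] s+w [ 532.6 -210.4  131.6] [ 535.1 -214.9  123.3] [array([ 535.3, -215.9]), array([ 530.5, -207.4]), array([ 534.9, -213.3])]
mouth [504.4 -19.4 119.7] [1.  1.1 1.1] s+w [504.2 -19.2 121.8] [504.5 -18.8 119.2] [array([504.5, -20.5]), array([502.3, -16.7]), array([505.2, -18.6])]
flange [ 532.4 -212.4   75.4] [1.7 0.8 1.3] s+w [ 534.8 -216.    69.2] [ 532.9 -213.1   75.9] [array([ 529.9, -208. ]), array([ 529.7, -207.9]), array([ 532.9, -211.9])]
[506.59816977 -18.44150618  98.        ]
[[-9.367e-01  3.500e-01  1.000e-04]
 [ 3.500e-01  9.367e-01 -0.000e+00]
 [-1.000e-04  0.000e+00 -1.000e+00]]
```

{"api": "apply_moves", "payload": {"steps": [-12, -22.5, 18, 0, 0, 0, 85, -12, -22.5, 18, 0, 0, 0, 85, -12, -22.5, 18, 0, 0, 0, 85, -12, -22, 20, 0, 0, 0, 85, 0, 0, 0, 0, 0, 0, 85, 0, 0, 0, 0, 0, 0, 85, 0, 0, 0, 0, 0, 0, 85]}}

```text
t: 3.88
tcp_pos: [533.2, -212.4, 230.2]
tool_rot: [[-0.937, 0.35, -0.0], [0.35, 0.937, 0.001], [0.0, 0.001, -1.0]]
ft_force: [0.1, 0.3, -1.0]
opening: 85.1
```

```bash
python3 - <<'E'
from h import *
s=read_state();wr=camera_model('wrist');w=snap('wrist','wrist4.png')
print(s['t'],s['tcp_pos'].round(1),s['tool_rot'].round(4).tolist())
for p in [(533.5,-213,126),(533.5,-213,78)]: print(proj(wr,p))
p=s['tcp_pos']
for z in (126,78): print(proj(wr,(p[0],p[1],z)))
E
```

```text
3.8833 [ 533.2 -212.4  230.2] [[-0.9366, 0.3504, -0.0002], [0.3504, 0.9366, 0.0008], [0.0005, 0.0007, -1.0]]
[316.11878024 284.25216138]
[316.20830469 251.405761  ]
[316.94366685 283.36896829]
[316.87500539 250.6695787 ]
```

View pics/wrist4.png

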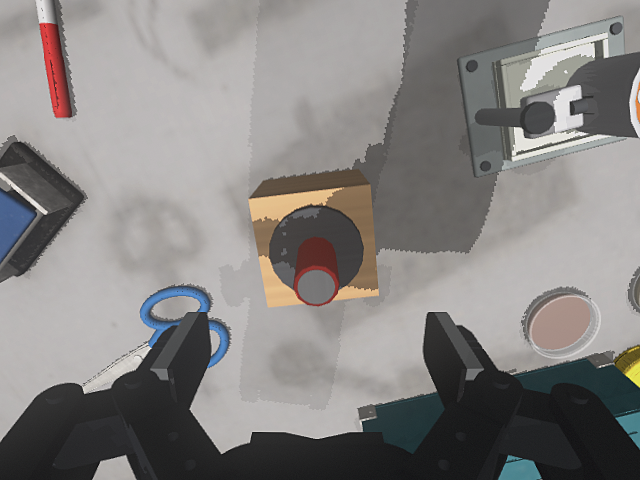

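{"api": "apply_moves", "payload": {"steps": [-0.5, 0, 15, 0, 0, 0, 85, 0, 0, 20, 0, 0, 0, 85, 0, 0, 20, 0, 0, 0, 85, 0, 0, 14, 0, 0, 0, 85, 0, 0, 1, 0, 0, 0, 50, 0, 0, 0, 0, 0, 0, 20, 0, 0, 0, 0, 0, 0, 10, 0, 0, 0, 0, 0, 0, 10, 0, 0, 0, 0, 0, 0, 10, 0, 0, 0, 0, 0, 0, 10, 0, 0, 0, 0, 0, 0, 10, 0, 0, 0, 0, 0, 0, 10], "squeeze": 100}}

```text
t: 4.93
tcp_pos: [534.8, -213.4, 162.1]
tool_rot: [[-0.937, 0.35, 0.003], [0.35, 0.937, -0.002], [-0.004, -0.0, -1.0]]
ft_force: [-0.3, -0.4, 6.1]
opening: 21.9
```

{"api": "apply_moves", "payload": {"steps": [0, 0, -5, 0, 0, 0, 10, 0, 0, -10, 0, 0, 0, 10, 0, 0, -14, 0, 0, 0, 10, 0, 0, -16, 0, 0, 0, 10, 0, 0, -18, 0, 0, 0, 10, 0, 0, -20, 0, 0, 0, 10, 0, 0, -20, 0, 0, 0, 10, 0, 0, -20, 0, 0, 0, 10, 0, 0, -15, 0, 0, 0, 10, 0, 0, -7, 0, 0, 0, 10, 0, 0, 0, 0, 0, 0, 10, 0, 0, 0, 0, 0, 0, 10]}}

```text
t: 5.93
tcp_pos: [533.7, -212.9, 304.6]
tool_rot: [[-0.937, 0.35, -0.0], [0.35, 0.937, 0.0], [0.0, 0.0, -1.0]]
ft_force: [-0.1, 0.3, -2.8]
opening: 22.0
```

```bash
python3 - <<'E'
from h import *
s=read_state();wr=camera_model('wrist');print(s['t'],s['tcp_pos'].round(2),s['tool_rot'].round(4).tolist(),s['ft_force'])
a=snap('scene','scene5.png');b=snap('side','side5.png');c=snap('wrist','wrist5.png')
cv2.imwrite('pics/c5.png',cv2.hconcat([cv2.resize(a[80:280,290:490],(400,400),interpolation=2),cv2.resize(b[150:300,300:450],(400,400),interpolation=2)])[:,:,::-1])
E
```

```text
5.9333 [ 533.74 -212.94  304.65] [[-0.9367, 0.3502, -0.0002], [0.3502, 0.9367, 0.0001], [0.0003, 0.0, -1.0]] [-0.06647326  0.2565544  -2.78194201]
```

View pics/c5.png

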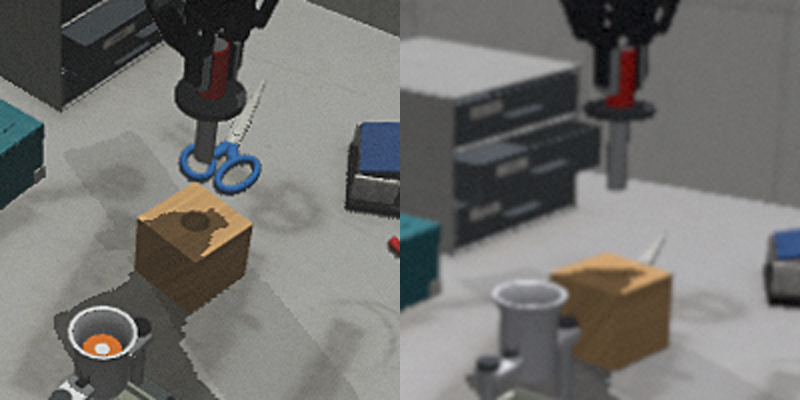

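View pics/wrist5.png

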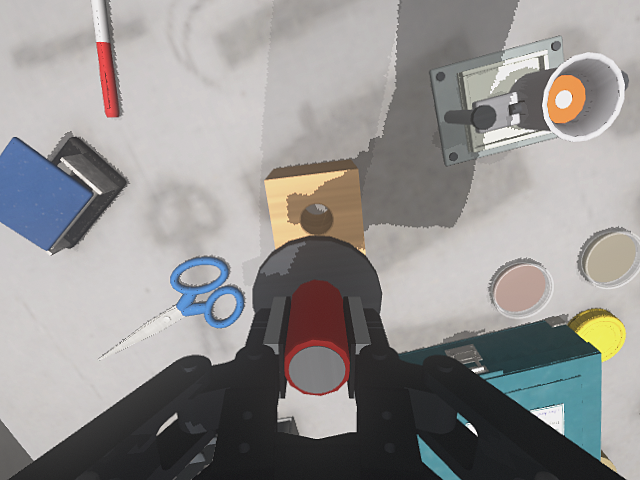

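```bash
python3 - <<'E'
from h import *
s,d,wr=[camera_model(c) for c in('scene','side','wrist')]
e=(533.7,-212.9)
for n,a,b,z in [('end',(392,159),(381.4,219.5),147),('flange',(395,128.5),(382.3,190.5),216)]:
    print(n,[x.round(1) if hasattr(x,'round') else np.round(x,1) for x in tri([ray(s,a),ray(d,b)])],proj(s,e+(z,)).round(1),proj(d,e+(z,)).round(1))
print(atz(ray(wr,(584,97)),120))
p=read_state()['tcp_pos'];print('handle top',proj(wr,(p[0],p[1],p[2]-36)),'flange',proj(wr,(p[0],p[1],p[2]-84)))
# green circle fit of mouth in scene: 
print(proj(s,(505,-18.8,120)),proj(d,(505,-18.8,120)))
E
```

```text
end [array([ 531.3, -214.5,  148. ]), array([0.1, 0.1])] [390.4 159.4] [380.1 219.9]
flange [array([ 531.9, -214.3,  215.4]), array([0.2, 0.2])] [393.8 128.2] [381.2 190.2]
[505.38871459 -18.47473779 120.        ]
handle top [317.04941046 369.9167984 ] flange [316.94802933 302.72840392]
[340.63863181 246.04687095] [348.33259328 259.40054526]
```

{"api": "apply_moves", "payload": {"steps": [5, 9, 0, 0, 0, 0, 10, 9, 16, 0, 0, 0, 0, 10, 11, 20, 0, 0, 0, 0, 10, 12, 22, 0, 0, 0, 0, 10, 12, 22, 0, 0, 0, 0, 10, 12, 22, 0, 0, 0, 0, 10, 12, 22, 0, 0, 0, 0, 10, 11, 20, 0, 0, 0, 0, 10, 7.5, 13, 0, 0, 0, 0, 10, 3, 6, 0, 0, 0, 0, 10, 0, 0, 0, 0, 0, 0, 10, 0, 0, 0, 0, 0, 0, 10]}}

```text
t: 7.08
tcp_pos: [505.3, -18.6, 304.5]
tool_rot: [[-0.937, 0.35, -0.001], [0.35, 0.937, -0.001], [0.0, -0.001, -1.0]]
ft_force: [0.1, 0.2, -1.5]
opening: 22.0
```

```bash
python3 - <<'E'
from h import *
s=read_state();wr=camera_model('wrist');print(s['t'],s['tcp_pos'].round(2),s['tool_rot'].round(4).tolist(),s['ft_force'])
a=snap('scene','scene6.png');b=snap('side','side6.png')
cv2.imwrite('pics/c6.png',cv2.hconcat([cv2.resize(a[150:350,240:440],(400,400),interpolation=2),cv2.resize(b[200:350,270:420],(400,400),interpolation=2)])[:,:,::-1])
E
```

```text
7.0833 [505.28 -18.62 304.53] [[-0.9369, 0.3495, -0.0005], [0.3495, 0.9369, -0.0005], [0.0003, -0.0007, -1.0]] [ 0.14602548  0.1501183  -1.47851706]
```

View pics/c6.png

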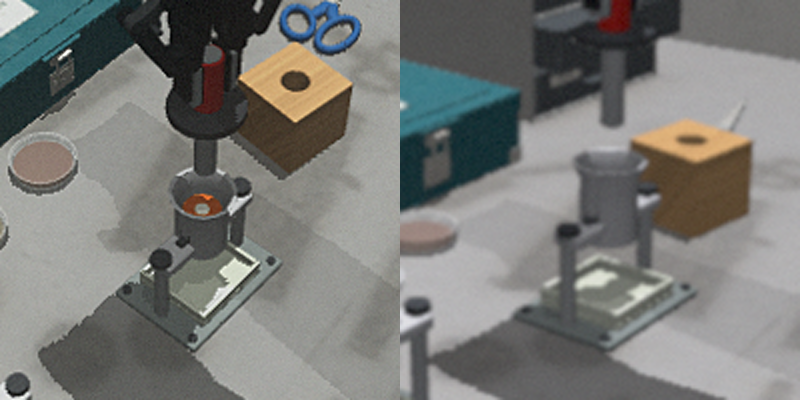

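{"api": "apply_moves", "payload": {"steps": [0, 0, 6, 0, 0, 0, 10, 0, 0, 10, 0, 0, 0, 10, 0, 0, 10, 0, 0, 0, 10, 0, 0, 10, 0, 0, 0, 10, 0, 0, 6, 0, 0, 0, 10, 0, 0, 4, 0, 0, 0, 10, 0, 0, 3, 0, 0, 0, 10, 0, 0, 3, 0, 0, 0, 10, 0, 0, 3, 0, 0, 0, 10]}}

```text
t: 7.93
tcp_pos: [505.8, -18.8, 251.8]
tool_rot: [[-0.937, 0.35, 0.003], [0.35, 0.937, -0.001], [-0.003, 0.0, -1.0]]
ft_force: [-1.4, -0.2, 5.6]
opening: 22.2
```

{"api": "apply_moves", "payload": {"steps": [0, 0, 3, 0, 0, 0, 10, 0, 0, 3, 0, 0, 0, 10, 0, 0, 3, 0, 0, 0, 10, 0, 0, 3, 0, 0, 0, 10, 0, 0, 3, 0, 0, 0, 10]}}

```text
t: 8.35
tcp_pos: [506.1, -18.8, 237.8]
tool_rot: [[-0.937, 0.35, 0.004], [0.35, 0.937, -0.001], [-0.004, 0.0, -1.0]]
ft_force: [-3.4, 0.5, 6.5]
opening: 21.9
```

{"api": "apply_moves", "payload": {"steps": [0, 0, 3, 0, 0, 0, 10, 0, 0, 3, 0, 0, 0, 10, 0, 0, 3, 0, 0, 0, 10, 0, 0, 3, 0, 0, 0, 10, 0, 0, 3, 0, 0, 0, 10, 0, 0, 2, 0, 0, 0, 10, 0, 0, 0, 0, 0, 0, 10, 0, 0, 0, 0, 0, 0, 10]}}

```text
t: 9.02
tcp_pos: [505.2, -18.7, 217.3]
tool_rot: [[-0.937, 0.35, -0.001], [0.35, 0.937, 0.0], [0.001, -0.0, -1.0]]
ft_force: [-0.2, 0.4, -1.4]
opening: 22.1
```

```bash
python3 - <<'E'
from h import *
s=read_state();print(s['t'],s['tcp_pos'].round(2),s['tool_rot'].round(4).tolist(),s['ft_force'])
a=snap('scene','scene7.png');b=snap('side','side7.png')
cv2.imwrite('pics/c7.png',cv2.hconcat([cv2.resize(a[150:350,240:440],(400,400),interpolation=2),cv2.resize(b[200:350,270:420],(400,400),interpolation=2)])[:,:,::-1])
E
```

```text
9.0167 [505.22 -18.67 217.25] [[-0.9367, 0.3502, -0.0011], [0.3502, 0.9367, 0.0002], [0.0012, -0.0002, -1.0]] [-0.15606515  0.43445783 -1.38675524]
```

View pics/c7.png

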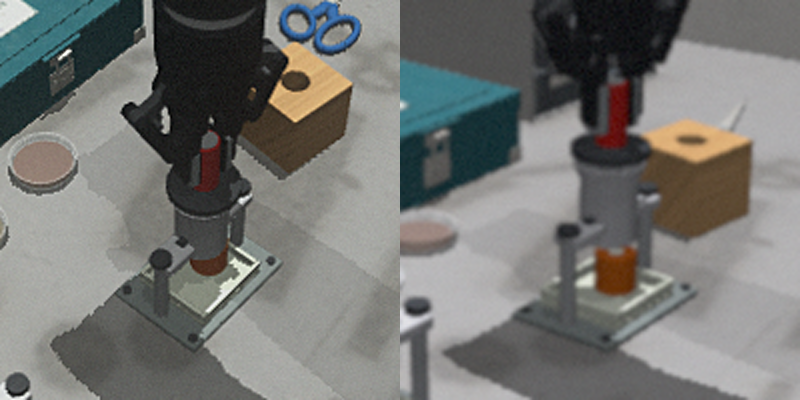

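{"api": "apply_moves", "payload": {"steps": [0, 0, 2, 0, 0, 0, 10, 0, 0, 1.5, 0, 0, 0, 10, 0, 0, 1, 0, 0, 0, 10, 0, 0, 1, 0, 0, 0, 10, 0, 0, 1, 0, 0, 0, 10, 0, 0, 0, 0, 0, 0, 10]}}

```text
t: 9.62
tcp_pos: [505.4, -18.7, 212.2]
tool_rot: [[-0.937, 0.35, 0.0], [0.35, 0.937, -0.0], [-0.0, 0.0, -1.0]]
ft_force: [-2.4, -0.3, 3.1]
opening: 22.0
```

```bash
python3 - <<'E'
from h import *
s=read_state();print(s['t'],s['tcp_pos'].round(2),s['ft_force'])
d=camera_model('side')
for z in (10,40,58): print(z,(proj(d,(505,-18.8,z))-[270,200])/.375+[400,0])
E
```

```text
9.6167 [505.41 -18.73 212.17] [-2.44190628 -0.34145531  3.05299182]
10 [606.01633485 292.94444863]
40 [606.78660789 257.21079086]
58 [607.25336588 235.42751569]
```

{"api": "apply_moves", "payload": {"steps": [0, 0, 1, 0, 0, 0, 10, 0, 0, 0, 0, 0, 0, 10, 0, 0, 0, 0, 0, 0, 10]}}

```text
t: 9.87
tcp_pos: [505.4, -18.7, 212.1]
tool_rot: [[-0.937, 0.35, 0.001], [0.35, 0.937, -0.0], [-0.001, 0.0, -1.0]]
ft_force: [-2.9, 0.6, 6.3]
opening: 22.0
```

Position held while the force rose, so the flange is seated. Next is releasing and retreating.

{"api": "apply_moves", "payload": {"steps": [0, 0, 0, 0, 0, 0, 26, 0, 0, 0, 0, 0, 0, 34, 0, 0, 0, 0, 0, 0, 45, 0, 0, 0, 0, 0, 0, 55, 0, 0, 0, 0, 0, 0, 55, 0, 0, -6, 0, 0, 0, 55, 0, 0, -12, 0, 0, 0, 55, 0, 0, -18, 0, 0, 0, 55, 0, 0, -22, 0, 0, 0, 55, 0, 0, -25, 0, 0, 0, 55, 0, 0, -25, 0, 0, 0, 55, 0, 0, 0, 0, 0, 0, 55]}}

```text
t: 10.87
tcp_pos: [507.4, -19.0, 325.8]
tool_rot: [[-0.937, 0.35, 0.011], [0.35, 0.937, -0.002], [-0.011, 0.002, -1.0]]
ft_force: [1.0, -0.4, 0.5]
opening: 55.3
```

{"api": "apply_moves", "payload": {"steps": [15, 0, -15, 0, 0, 0, 55, 25, 0, -10, 0, 0, 0, 55, 25, 0, 0, 0, 0, 0, 55, 15, 0, 0, 0, 0, 0, 55, 0, 0, 0, 0, 0, 0, 55, 0, 0, 0, 0, 0, 0, 55]}}

```text
t: 11.37
tcp_pos: [430.6, 9.4, 344.4]
tool_rot: [[-0.937, 0.35, 0.003], [0.35, 0.937, -0.0], [-0.003, 0.0, -1.0]]
ft_force: [0.2, 0.7, 0.2]
opening: 54.9
```

```bash
python3 - <<'E'
from h import *
s=read_state();print(s['t'],s['tcp_pos'].round(2),s['ft_force'])
a=snap('scene','scene8.png');b=snap('side','side8.png');w=snap('wrist','wrist8.png')
cv2.imwrite('pics/c8.png',cv2.hconcat([cv2.resize(a[150:350,240:440],(400,400),interpolation=2),cv2.resize(b[200:350,270:420],(400,400),interpolation=2)])[:,:,::-1])
r=camera_model('scene');d=camera_model('side')
for z in (120,128,176): print(z,(proj(r,(505,-18.8,z))-[240,150])*2,(proj(d,(505,-18.8,z))-[270,200])/.375+[400,0])
E
```

```text
11.3667 [430.57   9.43 344.39] [0.20700187 0.72772452 0.18327919]
120 [201.27726361 192.0937419 ] [608.88691541 158.40145401]
128 [201.49515561 185.56515129] [609.10055252 148.2353323 ]
176 [202.85731357 144.44213061] [610.39561972  86.13636187]
```

View pics/c8.png

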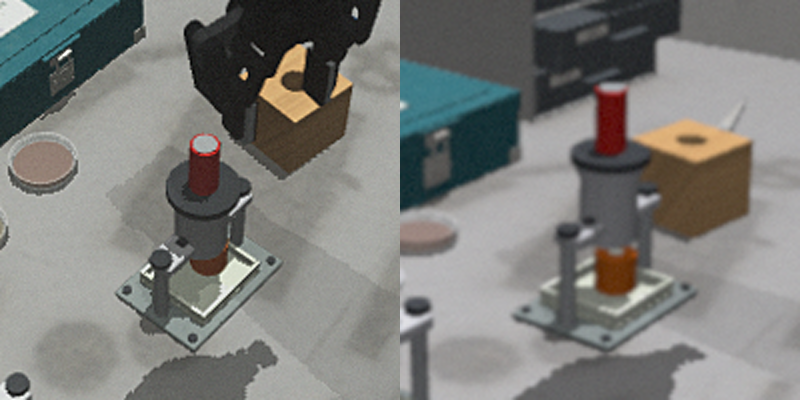

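View pics/scene8.png

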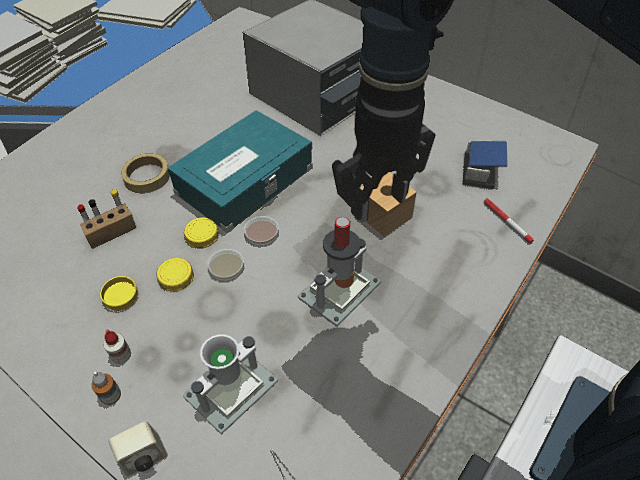

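View pics/wrist8.png

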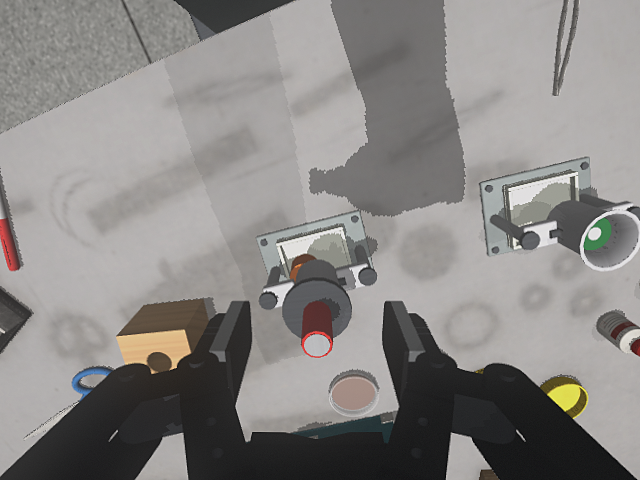

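All good: the amber plug stands on the tray floor, the flange is flat on the mouth, the green plug is unmoved and the gripper is clear.

```bash
python3 -c "
from station import finish_job
print(finish_job())"
```

```text
the job is handed in; nothing more can be done
None
```

The job is done and handed in at about 11.5 s of the 38 s allowed. I pulled the drift rod from its block and pushed it down through the amber tube, which dropped the amber plug into the tray. I seated the flange on the tube's mouth, then let go and backed the gripper away.

**Last checks:**
- **Force and seating:** The readings I took while driving the plug were about 6 to 7 N. The reading returned to about zero once the plug was free. At the end, a further 1 mm of push moved the tool only 0.1 mm while the force rose from 3 to 6 N. The tool then stood at 212 mm, where a seated flange should put it.
- **Pictures after release:** The rod stands upright in the amber tube with its flange flat on the mouth. The amber plug stands on the tray floor; its foot is within about a pixel of where the floor should appear. The green plug is still in its tube, and the gripper is clear with no contact force.

**What disagreed:**
- The networks' `amber_mouth` points in the scene and side views fell on the stand rather than the mouth. I measured the mouth and rod from the pictures instead.
- Those measurements differed between cameras by 2 to 6 mm before the grasp. That was within the clearance for both the grasp and the tube.

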